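# Set the carving stand's steadying foot on its bearing plate

### The arm

A 6-joint arm with a two-finger parallel gripper is mounted at the origin on the work surface. World frame = base frame: x ahead of the robot, y to its left, z up, the work surface at z = 0. Lengths are in mm, angles in rad, forces in N, time in s.
With the tool pointing down it reaches from about 325 to 900 mm from the base axis. Payload 3.5 kg.
Tool frame: the origin (TCP) lies at the very end of the fingers, on their centre line; the grasp point (between the pads) lies 19 mm behind it; z points along the fingers, y is the line along which they close (so a half turn about z gives the same grasp; the last joint's range is limited). The gripper opens to 85 mm and grips with 20 to 120 N. Pads are 22 mm wide; open, the fingers measure 114 mm over their backs; the gripper's body (76 mm by 85 mm) begins 54 mm behind the grasp point. The pads swing forward as they close: fully open they stand 13 mm farther back than shut.
Start: joints at [1.127, 0.276, -0.026, 1.268, 0, 1.467], TCP at [208.907, 589.05, 231.313] pointing down, gripper open.
Joint ranges: [-3.12, 3.12], [-0.85, 1.88], [-1.08, 1.24], [-1.95, 2.15], [-1.57, 1.53], [-3.14, 3.14]. Speed limits (rad/s): [2.57, 2.57, 3.14, 3.14, 3.14, 3.14].

### API

Orientations are given as a 3x3 rotation matrix whose columns are the frame's x, y, z axes.
In Python, from cell import manip, hand, eyes gives the robot as it stands. Calls block until the motion is done:
- manip.move_ptp(position, orientation): joint-space move of the TCP to a pose.
- manip.servo_line(position, vel=150, orientation=None, until_force=None): straight line of the TCP; orientation=None keeps the orientation; vel is the mean speed in mm/s. With until_force (N) it stops when the force on the tool has changed by that much, and returns True; else False.
- manip.goto_joints(angles): joint-space move.
- hand.command_gripper(opening, effort=None): finger opening in mm; effort is the grip in N (None keeps the last); returns when the fingers have stopped.
- manip.dwell(seconds).
- manip.solve_ik(position, orientation): joint angles nearest the present ones, or None.
- manip.state(): the state.
- eyes.capture(name): name is "scene" or "top"; returns a dict with "img" (400x640x3 uint8, blue, green, red), "range_z" (400x640 float32, mm along the optical axis (not along the pixel's ray), 0 where there is no reading), "K" (3x3 intrinsics, pixels), "D" ([k1, k2, p1, p2, k3] as OpenCV has them; the pictures are not rectified), "position" and "attitude" of the camera in the world. Camera axes: x right, y down, z forward; pixel columns grow to the right and rows downward; lengths in mm; the calibration is good to about 2 mm. A picture is of the moment at which its call begins.
A pose or a line that the arm cannot do raises manip.Unreachable and nothing moves.
- manip.hand_in(): hands the job in; it is judged then, once.
The state is a dict: "t": time; "qpos": joint angles; "joint_vel": joint speeds; "joint_efforts": joint torques, N m; "tool_pos": TCP position; "orientation": TCP orientation; "force": force on the tool from outside, world axes, zero at the start; "wrist_torque": the same for the moment, N m; "grip_width": finger opening in mm; "finger_force": force on a finger pad.
Only numpy, scipy, OpenCV 4.12 (cv2) and the standard library are available. Lean on these libraries where they do the work, as an engineer would, in place of code of your own. Each camera call takes 0.05 s, during which the arm holds its last target. There are 200 camera calls.

### The job

The steadying foot on the front bracket of the carving stand hangs in the air. Put the paddle-shaped steel bearing plate flat on the table with the centre of its round end under the foot, then turn the hand knob clockwise until the foot just touches the plate and bears on it lightly, without ever forcing it hard onto the plate, and let go. Leave the other things on the table where they are.

Things in the scene. Friction and masses are not known exactly. Their poses are not given: they have to be found in the camera images.
- stand: Heavy, immovable carving stand: 240 x 300 mm plywood board, top 98 mm up, with a 20 mm plaster relief panel on it, on four legs. A 30 mm wide steel bracket (78 to 90 mm up, round housing below it down to 66 mm) sticks out of the board's front edge. Origin on the table exactly under the foot's axis; x points along the bracket to the board (board starts at x = +85 mm, bracket at -20 mm), z up.
- foot_spot (a point): Point on the table exactly under the foot's axis (same as the stand's origin). The foot under the bracket's end is a disc 44 mm wide, 14 mm high on a 12 mm stem; it only moves up and down. Its height is not measured: at the start 3 to 15 mm lie between its rubber sole and the top of the plate put below. The sole yields 1 mm per 12 N. Bearing lightly: 1 to 30 N; over 50 N is forced.
- knob_grip (a point): Grip middle of the knob, on the foot's axis, 116 mm above the table. A black bar 52 mm long (x), 14 mm thick (y), 96 to 132 mm up, on a hub 44 mm wide, 6 mm high. Stays at its height. Clockwise from above lowers the foot 4 mm per rad; first touch comes after 0.8 to 3.7 rad. Stays where left up to 30 N. Turning takes 0.12 N m, plus 0.004 N m per newton on the foot.
- plate: Loose paddle-shaped steel bearing plate, about 0.4 kg, flat on the table. Round end 70 mm across, 8 mm thick; a neck 24 mm wide runs in -x to 122 mm from its centre.  Origin: centre of the round end's underside; z up.
- lug (a point): Middle of the plate's upright holding lug, 28 mm above the underside, 105 mm in -x from the round end's centre. Lug: 30 mm long (x), 14 mm thick (y), from 8 to 48 mm up. Axes as the plate's.
- pot: Bystander: terracotta pot 104 mm wide, 110 mm high with tools standing in it; origin at the centre of its base.
- flask: Bystander: yellow drinking flask, 108 mm wide, 162 mm high; origin at the centre of its base.
- tissues: Bystander: white pack of tissues 75 x 110 x 45 mm; origin at the centre of its underside.
- phone: Bystander: black phone 72 x 150 x 9 mm lying flat; origin at the centre of its underside.
- disc: Bystander: plain dark steel disc 64 mm across, 10 mm high, without neck or lug; origin at the centre of its underside.
- brush: Bystander: brush lying flat.
- spatula: Bystander: wooden-handled spatula lying flat.
Things that resemble listed ones, but are neither listed nor needed, are in the scene too. Leave any purple look-alike of the plate alone.

How it is judged (in metres and radians):
On the way, in this order (a step that is already met when the one before it is completed fails the run):
1. the plate lies flat on the table with its round end centred under the foot (within 10 mm), not yet pressed (horizontal distance between plate and stand below 0.01 m and height (world z) of plate below 0.003 m and angle between plate's own z axis and vertical below 0.04 rad and contact force between plate and stand below 0.3 N), for 0.2 s.
2. the foot bears on the plate (contact force between plate and stand above 0.5 N), for 0.2 s.
At the end, for the whole second after the job is handed in: The plate lies flat on the table at rest, the centre of its round end within 10 mm of the foot's axis, and the foot bears on it with 0.5 to 35 N (horizontal distance between plate and stand below 0.01 m and height (world z) of plate below 0.003 m and angle between plate's own z axis and vertical below 0.04 rad and contact force between plate and stand between 0.5 and 35 N and linear speed of plate below 0.01 m/s); the robot touches nothing.
It fails at once if the foot is forced onto the plate, or the plate rammed against the stand (over 50 N) (contact force between plate and stand above 50 N).
It fails at once if a bystander is pushed more than 40 mm from its place (distance of any of pot, flask, tissues, phone, disc, brush, spatula from where it was at the start of the episode above 0.04 m).
It also fails if it takes over 72 s, if anything falls off the work surface, if the arm or the gripper's body presses on something with over 40 N, if the wrist force passes 120 N, or if a joint passes its speed limit or range.

## Working session

There is one attempt and no reset: what is moved stays moved. The work goes in short steps, each a Python script; the robot and the scene stay as the last script left them, time stands still between calls to the robot, and variables do not carry over. Pictures are saved under pics/ and viewed, at most 10 in all, crops included, and the job is handed in when it is done.

```bash
ls; mkdir -p pics; python3 - <<'E'
from cell import manip, hand, eyes
import cv2, numpy as np, pickle
for n in("scene","top"):
    c=eyes.capture(n); cv2.imwrite(f"pics/{n}0.png",c["img"]); pickle.dump(c,open(n+".pkl","wb"))
    print(n,c["K"],c["D"],c["position"],c["attitude"],(c["range_z"]>0).mean())
print(manip.state())
E
```

```text
pics
scene [[370.46923294   0.         324.00261098]
 [  0.         370.46923294 202.81806601]
 [  0.           0.           1.        ]] [-0.03247986  0.          0.          0.          0.        ] [1241.94308926 -590.09370794 1085.45389457] [[ 0.67919266  0.53419246 -0.50332469]
 [ 0.73385337 -0.50595048  0.45329167]
 [-0.01251237 -0.6772389  -0.73565679]] 0.99332421875
top [[389.9273664    0.         319.50484712]
 [  0.         389.9273664  203.38708055]
 [  0.           0.           1.        ]] [-0.01534009  0.          0.          0.          0.        ] [ 461.50333333   40.78812806 1370.98574577] [[ 0.01782025 -0.99564273  0.09153136]
 [-0.99982975 -0.01818354 -0.00313654]
 [ 0.00478724 -0.09145988 -0.99579725]] 0.99587890625
{'t': 0.1, 'qpos': array([ 1.12660087e+00,  2.77092432e-01, -2.77175254e-02,  1.26797653e+00,
        7.88044364e-06,  1.46738276e+00]), 'joint_vel': array([ 0.00072812, -0.00110081,  0.00243037,  0.00178668, -0.00040927,
        0.00169316]), 'joint_efforts': array([-1.68702906e-05, -4.46707356e+01,  2.96129072e+01,  8.46410781e-03,
       -9.08900142e-05, -5.91788847e-06]), 'tool_pos': array([208.61077484, 588.43431848, 230.26180258]), 'orientation': array([[-9.42493533e-01,  3.34223273e-01, -8.62351450e-04],
       [ 3.34224318e-01,  9.42491851e-01, -1.79364437e-03],
       [ 2.13281522e-04, -1.97871704e-03, -9.99998020e-01]]), 'force': array([-0.08978027,  0.22639885, -0.81870614]), 'wrist_torque': array([ 0.00673172, -0.01423137, -0.02222955]), 'finger_force': 0.0, 'grip_width': 85.54621923189191}
```

View pics/top0.png

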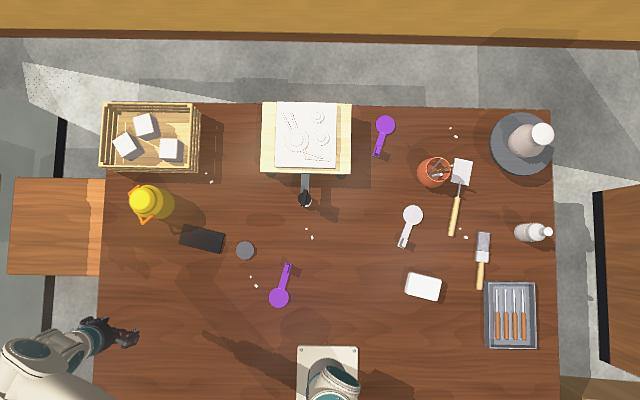

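View pics/scene0.png

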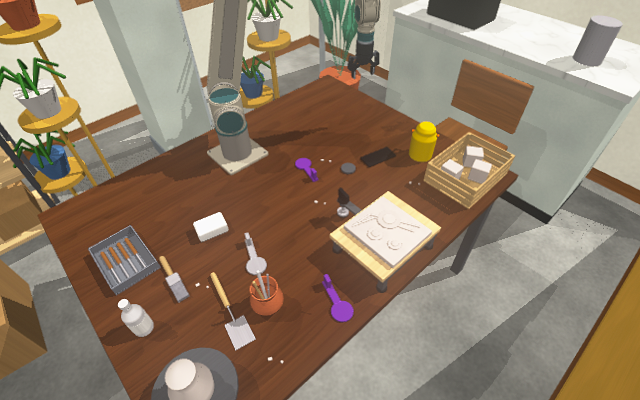

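The top view shows the steel plate's round end at about (413,215), with its neck and lug running to (402,246). The bracket and black knob are at about (305,198), and the board spans (261–351, 103–174). Purple look-alikes are at (279,297) and (385,125). Next I'll measure these.

```bash
cat > h.py <<'E'
import cv2, numpy as np, pickle
def ray(c,uv):
    p=cv2.undistortPoints(np.float64(uv).reshape(-1,1,2),c["K"],c["D"])[:,0]
    return np.c_[p,np.ones(len(p))]@np.array(c["attitude"]).T
def onplane(c,uv,z):
    d=ray(c,uv); o=np.array(c["position"]); return o+d*((z-o[2])/d[:,2])[:,None]
def cloud(c):
    v,u=np.mgrid[:400,:640]; d=ray(c,np.dstack([u,v]).reshape(-1,2))
    return (np.array(c["position"])+d*c["range_z"].reshape(-1,1)).reshape(400,640,3)
E
python3 - <<'E'
from h import *
for n,rois in(("top",((385,195,60,60),(270,150,80,60))),("scene",((225,225,60,60),(320,170,60,60)))):
    c=pickle.load(open(n+".pkl","rb")); P=cloud(c); im=c["img"]
    outs=[]
    for x,y,w,h in rois:
        o=cv2.resize(im[y:y+h,x:x+w],None,fx=6,fy=6,interpolation=0); outs.append(cv2.resize(o,(360,360)) if w==h else cv2.resize(o,(480,360)))
    cv2.imwrite(f"pics/{n}_crop.png",np.hstack(outs)[:, :800])
    if n=="top":
        z=P[...,2]
        hsv=cv2.cvtColor(im,cv2.COLOR_BGR2HSV)
        m=np.zeros((400,640),bool); m[195:255,390:430]=True
        m&=(hsv[...,1]<60)&(hsv[...,2]>90)
        print("plate px",m.sum(), "z pct",np.percentile(z[m],[5,50,90,100]))
        pl=m&(z<20); lug=m&(z>35)
        for nm,k in(("flat",pl),("lug",lug)):
            print(nm,k.sum(),P[k].mean(0),cv2.minAreaRect(P[k][:,:2].astype(np.float32)))
        b=(abs(z-98)<5); b[:, :250]=0;b[:,360:]=0;b[180:]=0
        print("board",cv2.minAreaRect(P[b][:,:2].astype(np.float32)))
        k=(z>125)&(z<140);k[:, :285]=0;k[:,325:]=0;k[:178]=0;k[215:]=0
        print("knob",k.sum(),P[k].mean(0),cv2.minAreaRect(P[k][:,:2].astype(np.float32)))
        k=(abs(z-90)<4);k[:, :290]=0;k[:,320:]=0;k[:176]=0;k[215:]=0
        print("bracket",k.sum(),cv2.minAreaRect(P[k][:,:2].astype(np.float32)))
E
```

```text
plate px 517 z pct [   3.38723559    8.8361772    24.45443368 1370.98574577]
flat 463 [ 533.34359088 -282.02289668    8.33783724] ((511.77960205078125, -282.4739990234375), (70.12464904785156, 158.38809204101562), 79.00602722167969)
lug 44 [ 455.74397855 -244.80253646   77.65806077] ((465.65423583984375, -110.9306640625), (302.04705810546875, 30.18091583251953), 85.86105346679688)
board ((789.7417602539062, 86.63133239746094), (300.2476501464844, 261.3289794921875), 89.79764556884766)
knob 73 [594.58743933  87.40043987 132.76096633] ((594.5068969726562, 87.47029876708984), (13.763408660888672, 50.80034637451172), 80.00607299804688)
bracket 145 ((622.8865966796875, 89.01007080078125), (94.02450561523438, 39.744300842285156), 1.5624204874038696)
```

View pics/top_crop.png

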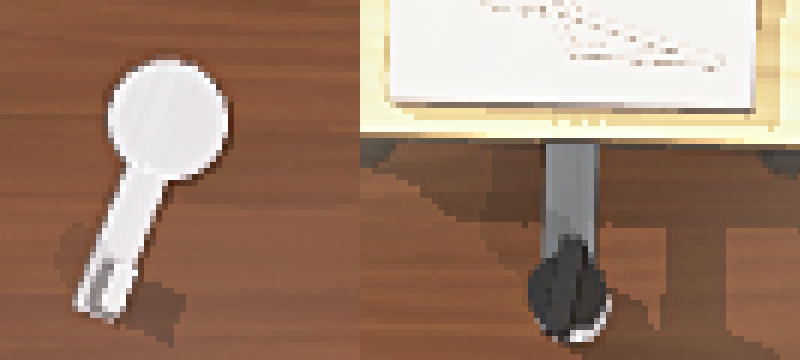

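View pics/scene_crop.png

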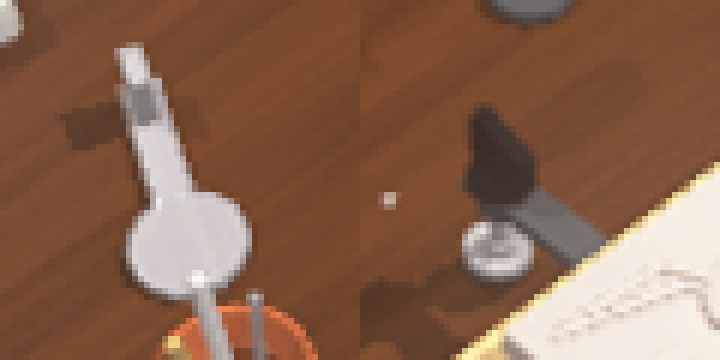

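The crops show the plate clearly: round end at top px (413,215), lug at (402,243). The knob bar is tilted about −10° and the white foot sits just below the bracket. I'll refine the plate pose with a circle fit and cross-check the knob in both views.

```bash
cat >> h.py <<'E'
def plate(c,roi):
    """circle centre & yaw of the steel plate; roi=(u0,v0,u1,v1) in the image"""
    hsv=cv2.cvtColor(c["img"],cv2.COLOR_BGR2HSV); z=cloud(c)[...,2]
    m=((hsv[...,1]<70)&(hsv[...,2]>110)).astype(np.uint8); k=np.zeros_like(m); u0,v0,u1,v1=roi; k[v0:v1,u0:u1]=1; m*=k
    cs,_=cv2.findContours(m,cv2.RETR_EXTERNAL,cv2.CHAIN_APPROX_NONE); ct=max(cs,key=cv2.contourArea)[:,0]
    f=np.zeros_like(m); cv2.drawContours(f,[ct.reshape(-1,1,2)],-1,1,-1)
    v,u=np.nonzero(f); A=onplane(c,np.c_[u,v],8)[:,:2]
    # round part: opening removes the narrow neck
    r=cv2.morphologyEx(f,cv2.MORPH_OPEN,cv2.getStructuringElement(cv2.MORPH_ELLIPSE,(13,13)))
    v,u=np.nonzero(r); B=onplane(c,np.c_[u,v],8)[:,:2]
    ctr,rad=cv2.minEnclosingCircle(B.astype(np.float32))
    cen=B.mean(0); n=A[np.linalg.norm(A-cen,axis=1)>42]; n=n[np.linalg.norm(n-cen,axis=1)<85]
    d=cen-n.mean(0); return cen,np.array(ctr),rad,np.arctan2(d[1],d[0])
E
python3 - <<'E'
from h import *
t=pickle.load(open("top.pkl","rb"));s=pickle.load(open("scene.pkl","rb"))
print(plate(t,(390,195,430,255)))
for c,r in((t,(390,195,430,255)),):
    P=cloud(c); k=(P[...,2]>38)&(P[...,2]<60); k[:195]=0;k[255:]=0;k[:,:390]=0;k[:,425:]=0
    print("lug top",k.sum(),P[k].mean(0))
P=cloud(s);z=P[...,2]
k=(z>125)&(z<140)&(np.hypot(P[...,0]-594,P[...,1]-87)<60); k&=s["img"].max(2)<90
print("knob scene",k.sum(),P[k].mean(0),cv2.minAreaRect(P[k][:,:2].astype(np.float32)))
k=(z>44)&(z<52)&(np.hypot(P[...,0]-455,P[...,1]+245)<60)
print("lug scene",k.sum(),P[k].mean(0))
k=(abs(z-8)<3)&(np.hypot(P[...,0]-554,P[...,1]+287)<45)&(s["img"].min(2)>110)
print("plate scene",k.sum(),P[k].mean(0),cv2.minEnclosingCircle(P[k][:,:2].astype(np.float32)))
P=cloud(t);k=(P[...,2]>92)&(P[...,2]<103);k[:,:250]=0;k[:,360:]=0;k[180:]=0
for y in(0,40,60,120,150,190): 
    q=P[k&(abs(P[...,1]-y)<5)]; print(y,q[:,0].min(),q[:,0].max())
hsv=cv2.cvtColor(t["img"],cv2.COLOR_BGR2HSV); m=(hsv[...,0]>125)&(hsv[...,0]<150)&(hsv[...,1]>120);m[:250]=0
v,u=np.nonzero(m);q=onplane(t,np.c_[u,v],20);print("purple",q.min(0),q.max(0))
E
```

```text
(array([ 552.8329852 , -290.05046575]), array([ 552.52258301, -290.46688843]), 36.246070861816406, np.float64(-0.3704288077710951))
lug top 43 [ 455.61004007 -251.44417982   47.58067274]
knob scene 38 [600.35505668  83.82291186 131.01004526] ((598.5056762695312, 84.97819519042969), (12.588621139526367, 50.641605377197266), 79.84986877441406)
lug scene 23 [ 458.63382199 -253.63466891   47.96200772]
plate scene 232 [ 553.07512796 -291.56275188    7.79882794] ((550.5364990234375, -287.4029541015625), 41.752105712890625)
0 679.5698401041141 693.5198945464996
40 678.6878773353362 692.3074827518651
60 679.5157322525265 695.4364395578591
120 680.4968042859095 694.8419733973274
150 680.3849155069524 694.2327730977044
190 680.3285608729209 919.3884724005864
purple [229.3865669 130.5880111  20.       ] [378.32496975 203.10904248  20.        ]
```

```bash
cat >> h.py <<'E'
def R(psi):
    c,s=np.cos(psi),np.sin(psi); return np.array([[c,s,0],[s,-c,0],[0,0,-1.]])
FOOT=np.array([595.5,87.0])
E
python3 - <<'E'
from h import *
from cell import manip, hand, eyes
yaw=-0.37; lug=(455.3,-252)
best=min((p for p in(yaw,yaw+np.pi) if manip.solve_ik([*lug,200],R(p)) is not None),key=lambda p:abs(manip.solve_ik([*lug,200],R(p))[5]))
print("psi",best,manip.solve_ik([*lug,200],R(best)))
manip.move_ptp([*lug,200],R(best))
hand.command_gripper(60,100)
manip.servo_line([*lug,60],vel=150)
print("stop",manip.servo_line([*lug,13],vel=40,until_force=8))
hand.command_gripper(0,100)
s=manip.state(); print(s["t"],s["tool_pos"],s["force"],s["grip_width"],s["finger_force"])
z=s["tool_pos"][2]
manip.servo_line([*lug,z+12],vel=40); manip.dwell(.3)
s=manip.state(); print(s["t"],s["tool_pos"],s["force"],s["wrist_torque"],s["grip_width"])
c=eyes.capture("scene"); cv2.imwrite("pics/lift.png",cv2.resize(c["img"][150:300,160:360],None,fx=3,fy=3))
E
```

```text
psi 2.771592653589793 [-0.62977792  0.11107067 -0.29671897  1.16300669  0.         -0.25977792]
stop False
6.4417 [ 455.51436054 -252.36384653   13.37505818] [-2.03514433 -0.23430793  3.02947266] 12.974246339596503 97.908536195755
7.2 [ 455.1057374  -251.85729592   25.14628624] [-0.39262849 -0.86391017 -4.83649118] [ 0.11187056  0.2516406  -0.02387376] 12.651452809777027
```

View pics/lift.png

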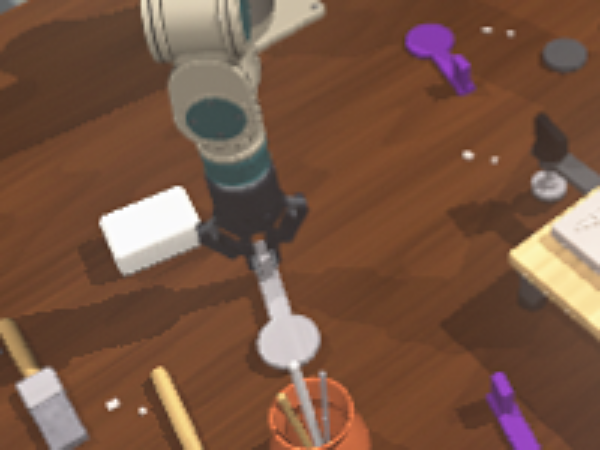

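The plate is held by the lug (13 mm grip width) and lifted level. I'll carry it beside the foot, set it down and measure again.

```bash
python3 - <<'E'
from h import *
from cell import manip, hand, eyes
x,y=FOOT[0]-105,FOOT[1]-115
manip.servo_line([x,y,30],vel=120,orientation=R(np.pi))
print("down",manip.servo_line([x,y,12],vel=20,until_force=3))
manip.dwell(.2)
s=manip.state(); print(s["t"],s["tool_pos"],s["force"],s["wrist_torque"],s["grip_width"])
c=eyes.capture("top"); cv2.imwrite("pics/pre.png",cv2.resize(c["img"][150:300,250:450],None,fx=3,fy=3)); pickle.dump(c,open("pre.pkl","wb"))
P=cloud(c); uv,_=cv2.projectPoints(np.array([[FOOT[0],y,8.]]),cv2.Rodrigues(np.array(c["attitude"]).T)[0],-np.array(c["attitude"]).T@np.array(c["position"]),c["K"],c["D"])
u,v=map(int,uv.ravel()); print(u,v,plate(c,(u-22,v-18,u+22,v+28)))
q=P[v-6:v+7,u-6:u+7].reshape(-1,3); print("plane",np.linalg.lstsq(np.c_[q[:,:2]-q[:,:2].mean(0),np.ones(len(q))],q[:,2],rcond=None)[0])
E
```

```text
down True
10.2667 [490.14228064 -27.89787261  13.36320642] [ 0.15928335 -0.22709878  4.93741725] [-0.01643648 -0.08573914  0.00138552] 12.456137426238513
337 201 (array([558.16112806, -37.90069907]), array([565.23406982, -46.13565063]), 70.94914245605469, np.float64(0.8037794889003059))
plane [7.56374457e-03 8.42325592e-03 8.67427731e+00]
```

View pics/pre.png

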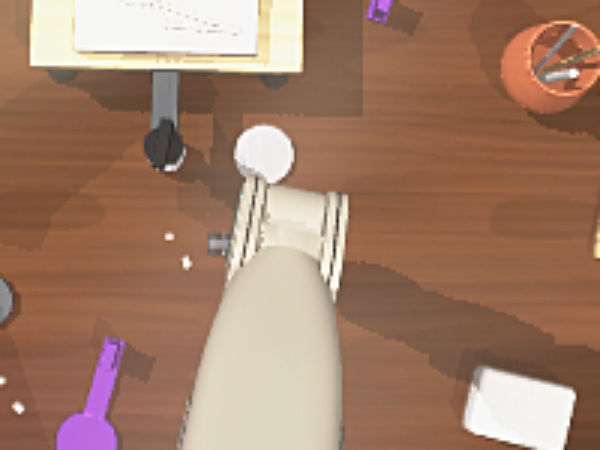

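The plate lies flat on the table at crop (264,153), to the right of the foot, and the arm hides the neck. Next: fit the visible disc, correct, then slide it in along +y.

```bash
cat >> h.py <<'E'
def disc(c,xy,sx=0):
    im=c["img"]; P=cloud(c); m=(im.min(2)>120)&(abs(P[...,2]-8)<6)&(np.hypot(P[...,0]-xy[0],P[...,1]-xy[1])<45)&(P[...,0]>xy[0]-20)
    v,u=np.nonzero(m); q=onplane(c,np.c_[u,v],8)[:,:2]
    h=cv2.convexHull(q.astype(np.float32))[:,0]; (cx,cy),r=cv2.minEnclosingCircle(h)
    return m.sum(),cx,cy,r
E
python3 - <<'E'
from h import *
from cell import manip, hand, eyes
c=pickle.load(open("pre.pkl","rb")); n,cx,cy,r=disc(c,(FOOT[0],FOOT[1]-115)); print(n,cx,cy,r)
d=FOOT-[cx,cy]; print("shift",d)
assert abs(d[0])<8 and abs(d[1]-115)<8
p=manip.state()["tool_pos"]; g=p[:2]+d
print("hit",manip.servo_line([*g,14.0],vel=40,until_force=12))
manip.dwell(.2)
s=manip.state(); print(s["t"],s["tool_pos"],s["force"],s["grip_width"])
for k in("top","scene"):
    c=eyes.capture(k); pickle.dump(c,open(k+"2.pkl","wb"))
    print(disc(c,FOOT))
t=pickle.load(open("top2.pkl","rb"));s=pickle.load(open("scene2.pkl","rb"))
cv2.imwrite("pics/in.png",np.hstack([cv2.resize(t["img"][150:230,255:355],(400,320)),cv2.resize(s["img"][160:240,300:400],(400,320))]))
E
```

```text
248 596.5848999023438 -26.84395980834961 34.45737075805664
shift [ -1.0848999  113.84395981]
hit False
13.5 [488.61989562  85.95659775  13.82455831] [-0.2708775  -2.18913414  0.4241622 ] 13.156362837461707
(np.int64(85), 594.964599609375, 87.12879943847656, 35.23606872558594)
(np.int64(83), 602.2084350585938, 82.04141235351562, 34.11397171020508)
```

View pics/in.png

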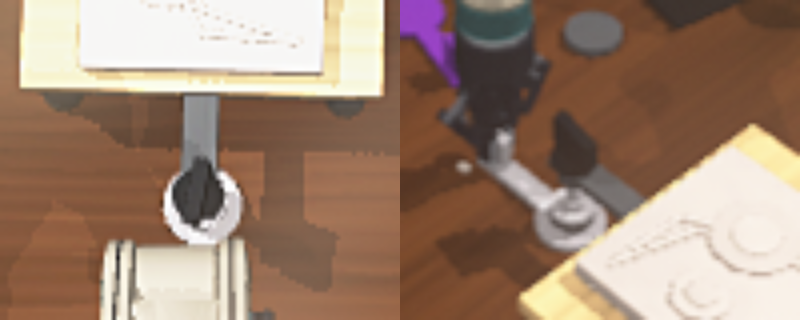

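The plate's round end is centred under the foot: top crop (202,205) around the knob, side crop (571,218) under the foot. Release it, grip the knob and turn the first 0.7 rad while logging torque. First touch comes no earlier than 0.8 rad.

```bash
python3 - <<'E'
from h import *
from cell import manip, hand, eyes
def rep(n):
    s=manip.state(); print(n,round(s["t"],2),s["tool_pos"].round(2),"F",s["force"].round(2),"T",s["wrist_torque"].round(4),"q6 %.4f e6 %.4f w %.2f"%(s["qpos"][5],s["joint_efforts"][5],s["grip_width"])); return s
hand.command_gripper(45)
p=manip.state()["tool_pos"]; manip.servo_line([p[0],p[1],200],vel=150); rep("up")
c=eyes.capture("top"); 
psi=-0.175
q=manip.solve_ik([*FOOT,180],R(psi)); print(q)
assert q is not None and q[5]<-2.5
manip.goto_joints(q); hand.command_gripper(60)
print(manip.servo_line([*FOOT,104],vel=80,until_force=8)); rep("at knob")
hand.command_gripper(0,50); s=rep("gripped")
q0=np.array(manip.solve_ik([*FOOT,104],R(psi))); np.save("q0.npy",q0)
for a in(.1,.2,.3,.4,.5,.6,.7):
    q=q0.copy(); q[5]+=a; manip.goto_joints(q); rep("%.2f"%a)
E
```

```text
up 15.4 [488.34  86.13 198.94] F [-0.47  0.5   0.25] T [-0.0135 -0.0069  0.0026] q6 0.0435 e6 -0.0001 w 45.00
[ 0.03768855  0.26648728 -0.15015806  1.15415099  0.         -2.9289041 ]
False
at knob 19.37 [596.15  87.03 104.66] F [ 0.48  0.69 -0.51] T [-0.0014 -0.0164 -0.001 ] q6 -2.9289 e6 -0.0000 w 59.84
gripped 19.85 [595.64  86.18 104.59] F [-0.75 -4.27  4.73] T [-0.6233  0.3113 -0.0767] q6 -2.9287 e6 -0.0923 w 13.03
0.10 20.1 [595.68  86.25 104.6 ] F [-1.8  -3.69  5.47] T [-0.9052  0.3879 -0.1047] q6 -2.8310 e6 -0.0640 w 13.17
0.20 20.35 [595.69  86.31 104.58] F [-2.65 -3.59  5.12] T [-0.7998  0.3337 -0.1056] q6 -2.7311 e6 -0.0828 w 12.90
0.30 20.6 [595.75  86.38 104.61] F [-1.88 -3.62  4.79] T [-0.768   0.3413 -0.1203] q6 -2.6311 e6 -0.0827 w 12.89
0.40 20.85 [595.72  86.4  104.55] F [-1.97 -4.32  4.91] T [-0.7636  0.3414 -0.1162] q6 -2.5311 e6 -0.0826 w 13.46
0.50 21.1 [595.81  86.44 104.58] F [-0.94 -3.65  5.33] T [-0.698   0.287  -0.1611] q6 -2.4311 e6 -0.0824 w 13.44
0.60 21.35 [595.82  86.51 104.59] F [-1.99 -3.02  4.94] T [-0.7092  0.3415 -0.1432] q6 -2.3311 e6 -0.0822 w 13.65
0.70 21.6 [595.87  86.53 104.58] F [-1.45 -4.03  5.36] T [-0.7063  0.3313 -0.1474] q6 -2.2322 e6 -0.0777 w 13.31
```

The e6 signal is quiet at −0.082. After contact it should grow by about 0.019 per 0.1 rad. I'll keep turning in 0.08 rad steps with averaged readings and stop as soon as the torque rises.

```bash
cat >> h.py <<'E'
def turn(manip,q0,a0,a1,da,lim):
    e0=t0=None; E=[];T=[]
    for a in np.arange(a0,a1+1e-6,da):
        q=q0.copy(); q[5]+=a; manip.goto_joints(q)
        e=[];t=[];f=[]
        for _ in range(5):
            manip.dwell(.03); s=manip.state(); e.append(s["joint_efforts"][5]); t.append(s["wrist_torque"][2]); f.append(s["force"])
        E.append(np.mean(e));T.append(np.mean(t))
        print("%.2f t%.1f e6 %.4f Tz %.4f err %.4f F %s"%(a,s["t"],E[-1],T[-1],q[5]-s["qpos"][5],np.mean(f,0).round(1)))
        if len(E)>2 and (abs(E[-1]-np.mean(E[:2]))>lim or abs(T[-1]-np.mean(T[:2]))>lim+.015): print("STOP"); return a
E
python3 - <<'E'
from h import *
from cell import manip, hand, eyes
q0=np.load("q0.npy"); turn(manip,q0,.74,1.3,.08,.04)
c=eyes.capture("scene"); pickle.dump(c,open("scene3.pkl","wb")); o=pickle.load(open("scene2.pkl","rb"))
cv2.imwrite("pics/foot.png",np.hstack([cv2.resize(k["img"][180:230,310:370],(400,333),interpolation=cv2.INTER_CUBIC) for k in(o,c)]))
E
```

```text
0.74 t22.0 e6 -0.1290 Tz -0.1426 err 0.0035 F [-2.  -3.5  5.1]
0.82 t22.4 e6 -0.1267 Tz -0.1314 err 0.0036 F [-1.4 -3.5  5.3]
0.90 t22.9 e6 -0.1265 Tz -0.1218 err 0.0035 F [-1.3 -3.3  5. ]
0.98 t23.3 e6 -0.1262 Tz -0.1432 err 0.0039 F [-1.3 -3.1  5.1]
1.06 t23.7 e6 -0.1261 Tz -0.1133 err 0.0039 F [-1.4 -3.7  5.3]
1.14 t24.1 e6 -0.1259 Tz -0.1162 err 0.0039 F [-0.7 -3.6  5.1]
1.22 t24.5 e6 -0.1255 Tz -0.1194 err 0.0043 F [-1.4 -3.7  5.1]
1.30 t24.9 e6 -0.1254 Tz -0.1450 err 0.0043 F [-1.  -3.5  4.7]
```

View pics/foot.png

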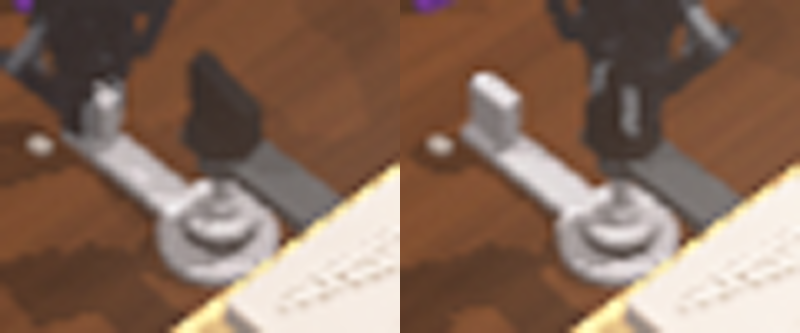

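The foot has come down (lower rim from crop y≈243 to ≈252) with the plate still in place. The torque equals pure friction (0.126 N m), so there's no contact yet. I'll carry on.

```bash
python3 - <<'E'
from h import *
from cell import manip
turn(manip,np.load("q0.npy"),1.38,4.2,.1,.045)
E
```

```text
1.38 t25.4 e6 -0.1251 Tz -0.1271 err 0.0043 F [-0.8 -3.9  5.6]
1.48 t25.8 e6 -0.1238 Tz -0.1261 err 0.0047 F [-0.5 -4.   5.1]
1.58 t26.2 e6 -0.1234 Tz -0.1502 err 0.0050 F [-0.3 -3.9  5.3]
1.68 t26.6 e6 -0.1230 Tz -0.1417 err 0.0056 F [-0.2 -3.8  5.1]
1.78 t27.1 e6 -0.1228 Tz -0.1229 err 0.0059 F [ 0.2 -4.1  5.3]
1.88 t27.5 e6 -0.1167 Tz -0.1101 err 0.0063 F [ 0.1 -4.2  5.3]
1.98 t27.9 e6 -0.0991 Tz -0.1065 err 0.0067 F [ 0.3 -4.4  5. ]
2.08 t28.3 e6 -0.0815 Tz -0.0857 err 0.0069 F [ 0.6 -4.5  5. ]
2.18 t28.7 e6 -0.0638 Tz -0.0662 err 0.0074 F [ 0.9 -4.9  4.7]
STOP
```

Contact started at about 1.86 rad, and the load is now about 15 N (0.33 rad × 48 N/rad, and Δtorque 0.06/0.004 agrees). Let go, retreat, and check.

```bash
python3 - <<'E'
from h import *
from cell import manip, hand, eyes
hand.command_gripper(60)
p=manip.state()["tool_pos"]; manip.servo_line([p[0],p[1],260],vel=100); manip.dwell(.3)
s=manip.state(); print(s["t"],s["tool_pos"],s["force"],s["grip_width"])
c=eyes.capture("scene"); print(disc(c,FOOT)); o=pickle.load(open("scene3.pkl","rb"))
cv2.imwrite("pics/end.png",np.hstack([cv2.resize(k["img"][160:240,300:396],(400,333),interpolation=cv2.INTER_CUBIC) for k in(o,c)]))
E
```

```text
31.25 [595.09221018  87.29971406 259.71767255] [-0.2154197   0.12830185 -0.91169074] 59.69571883827514
(np.int64(78), 600.3251953125, 81.29380798339844, 34.59916305541992)
```

View pics/end.png

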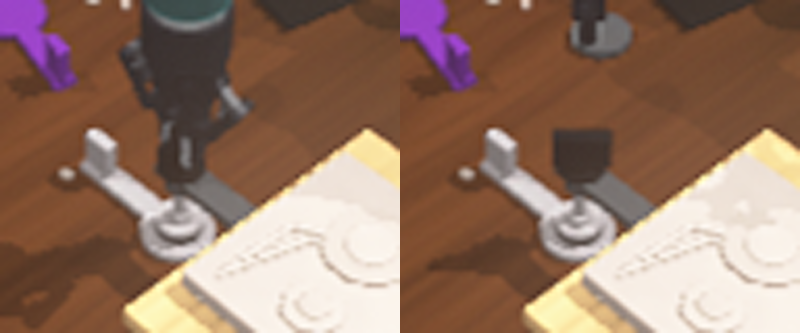

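The foot at crop (578,222) sits on the plate, the plate hasn't moved, the knob is turned, and the hand is clear.

```bash
python3 -c "
from cell import manip
print(manip.hand_in())"
```

```text
the job is handed in; nothing more can be done
None
```

I handed the job in at about 31 s: the plate lies flat and centred under the foot to within about 3 mm by camera, the foot bears on it with about 15 N estimated from the knob torque, and the robot is clear; the hand-in returned no verdict.

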